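# Slide the drill carriage home until the catch snaps in

### The arm

A 6-joint arm with a two-finger parallel gripper is mounted at the origin on a cart in front of the work surface, level with it; the furniture and walls round the work are solid. World frame = base frame: x ahead of the robot, y to its left, z up, the work surface at z = 0. Lengths are in m, angles in rad, forces in N, time in s.
With the tool pointing down it reaches from about 0.275 to 0.75 m from the base axis. Payload 10.2 kg.
Tool frame: the origin (TCP) lies midway between the tips of the shut fingers; the grasp point (between the pads) lies behind it (r.tcp_to_grasp is the x of the grasp point in the tool frame, in m); x points along the fingers, z is the direction in which the jaws open and shut, and the axes are right-handed (so a half turn about x gives the same grasp; the last joint's range is limited). The gripper opens to 85 mm and grips with 20 to 120 N. Pads are 22 mm wide; open, the fingers measure 114 mm over their backs; the gripper's body (76 mm by 85 mm) begins 54 mm behind the grasp point. The pads swing forward as they close: fully open they stand 13 mm farther back than shut.
Start: joints at [-1.44, 0.313, 1.498, -0, 1.331, -0.223], TCP at [0.182, -0.492, 0.231] pointing down, gripper open.
Joint ranges: [-2.94, 2.94], [-0.97, 2.17], [0.19, 2.56], [-1.23, 4.37], [0.02, 3.11], [-2.88, 2.88]. Speed limits (rad/s): [2.39, 2.39, 3.01, 3.14, 3.14, 3.14].

### API

Orientations are given as a rotation vector (axis times angle).
In Python, from bench import r gives the robot as it stands.
- The arm moves only by the shell command python3 -m handwheel 'ROWS' [FORCE]. ROWS is JSON, a list of rows, each an object of numbers: "claw": the opening, from 0 (shut) to 1 (fully open); "dx", "dy", "dz": the shift along the tool's x, y, z in cm; "ax", "ay", "az": the turn, a rotation vector about the tool's x, y, z in degrees. In form: [{"claw": .., "dx": .., "dy": .., "dz": .., "ax": .., "ay": .., "az": ..}, ...]. A call has 1 to 5 rows; each row is the pose to reach, as a shift and turn from the pose commanded when the call began, along the tool's axes at that moment; what a row does not reach only later rows make up. A row lasts 1/12 s, in which the tool goes at most 41.7 mm and 7.16 degrees, less where a joint would pass 70% of its speed; a pose out of reach is approached as far as the arm can. A call with a gripper value outside its range is refused whole. The fingers move at their own pace and stop on an object; FORCE is the grip in N (left out, the last holds). Time passes only in rows, so rows that repeat a pose let the fingers close. It gives the time, the measured TCP pose, the force and the opening at its end, in the units of the state.
- r.observe(): the state, without advancing time (a new reading comes with each control period).
- r.grab_frame(name): name is "scene" or "top" or "wrist"; returns a dict with "img" (384x512x3 uint8, blue, green, red), "z_map" (384x512 float32, m along the optical axis (not along the pixel's ray), 0 where there is no reading), "camera_matrix" (3x3 intrinsics, pixels), "extrinsics" (4x4, takes a point from world to camera coordinates). Camera axes: x right, y down, z forward; pixel columns grow to the right and rows downward; lengths in m; the calibration is good to about 2 mm. The wrist camera is an equidistant fisheye: a pixel r from the principal point sees the ray r / f radians off the axis. A picture is of the moment at which its call begins.
- r.job_done(): hands the job in, once; it reports no verdict.
Trained networks look in a picture, given as the dict that the camera call returned (one of the last four; its "shot" number tells which), for a name from the list of things; names that differ only in an ending like _2 or _b are one class to them, and where a whole thing is asked for, a point or a joint stands for the part that bears it (a point fixed in the world has none). Each returns a list of dicts, best first, with "score" (0 to 1); they miss things now and then, are a little off and sometimes report something else, mostly with a low value. They report only what shows in the picture. A call takes as long as a camera call. They do not tell look-alikes from the thing itself.
- r.cut_out(picture, query): "region" (384x512 bool, what is visible of it) and "box" ([left, top, width, height] in pixels, round what is visible of it).
The state is a dict: "time_s": time; "joint_positions": joint angles; "dq": joint speeds; "joint_efforts": joint torques, N m; "ee_pos": TCP position; "eef_rot": TCP orientation; "contact_force": force on the tool from outside, world axes, zero at the start; "moment": the same for the moment, N m; "gripper_width": finger opening in m.
Only numpy, scipy, OpenCV 4.12 (cv2) and the standard library are available. Lean on these libraries where they do the work, as an engineer would, in place of code of your own. Each camera call takes 0.05 s, during which the arm holds its last target. There are 200 camera calls.

### The job

Take the carriage with the cast blank out of its storage hood and lay it on the open end of the drill jig's bed, nose towards the bridge. The hand cannot follow the blank under the bridge, so let go there, take the carriage again by the tab at its tail and push it gently along between the rails until the sprung pin at the side snaps into the carriage's notch; where along the slide the pin is set differs each time, so feel for it. Leave the carriage locked there and do not disturb the cup, the tape roll and the small disc nearby.

Things in the scene. Friction and masses are not known exactly. Their poses are not given: they have to be found in the camera images.
- carriage: loose aluminium carriage, 0.26 kg: plate 160 long (x -80 to 80) x 44 wide x 14 mm thick, origin at the centre of its underside, x towards the nose, z up. Nose tapers over its last 25 mm to 22 wide. On top stand the cream cast blank near the nose and the steel tab at the tail. The notch for the pin is in its -y edge: x -6 to 6, 7 mm deep
- blank (a point): centre of the top face of the cast blank fixed on the carriage: a block 36 mm along x, 18 mm along y, 26 mm high above the plate (top 40 mm above the carriage's underside); axes as the carriage
- tab (a point): centre of the top face of the upright steel tab at the carriage's tail: 10 mm thick along x, 30 mm wide along y, 26 mm high above the plate (top 40 mm above the underside); 110 mm behind the blank's centre; axes as the carriage
- dock: fixed plywood storage hood, 52 mm wide and 47 high inside, top at 54 mm, open only to its +x. Axes and origin coincide with the stored carriage's; it covers x -93 to -26 mm, tail and tab included, while the blank stands in the open. The carriage leaves by sliding at least 65 mm along the hood's +x
- jig: fixed drill jig; origin at the underside of its bed, x = push direction, z up. Bed x -145 to 135, y +-56, top 10 mm up. Rails 6 mm high, 48.5 mm apart from x = 12 on, flared open back to x = -20; behind that the bed is open (lay the carriage with its origin near x = -50). Bridge x 40 to 102, y +-52, 46 mm clear above the bed, top at 68. Locked carriage: origin somewhere in x 15 to 45, y about 0
- bushing (a point): top centre of the steel drill bushing on the bridge: x +71, y 0, z 72.5 mm in the jig's frame
- catch_pin (a joint): sprung 7 mm brass pin, sticking out over the jig's -y rail just ahead of the bridge from a dark steel housing, set anew each time at jig x 22 to 38 mm. 0: fully out; 0.004 to 0.009: pressed back by the carriage's edge; under 0.003 again once snapped into the notch. The notch's ends are square, so the push (2 to 6 N) then meets a firm stop
- mixing_cup: green plastic cup, 62 mm wide, 56 mm high, origin at its base; bystander
- tape_roll: roll of masking tape lying flat, 90 mm wide, 20 mm high, origin at its base; bystander
- small_disc: cream cast disc, about 70 mm wide, 13 mm thick, origin at its base; bystander
There are look-alikes about, which are no part of the job. Leave any pink or red look-alike of the carriage alone.

How it is judged:
On the way:
1. the carriage lies flat on the jig's bed in the open bay, nose towards the bridge, still short of the catch, and the fingers have let go of it (z of carriage in the frame of jig between 0.007 and 0.013 m and y of carriage in the frame of jig between -0.02 and 0.02 m and angle between the x axis of carriage and the x axis of jig, either way round below 0.15 rad and x of carriage in the frame of jig between -0.11 and 0 m and contact force between the fingers and carriage below 0.3 N and x of tab in the frame of jig below -0.06 m), for 0.1 s.
At the end, for the whole second after the job is handed in: the carriage lies flat between the rails, blank under the bridge and tab at the rear, origin 15 to 45 mm ahead of the jig's, with the sprung pin snapped into its notch (pin pressed back less than 3.5 mm), at rest and released (z of carriage in the frame of jig between 0.007 and 0.013 m and y of carriage in the frame of jig between -0.02 and 0.02 m and angle between the x axis of carriage and the x axis of jig, either way round below 0.15 rad and x of carriage in the frame of jig between 0.015 and 0.045 m and x of tab in the frame of jig below 0 m and value of joint catch_pin below 0.0035 m and linear speed of carriage below 0.01 m/s); the robot touches nothing.
It fails at once if cup disturbed (moved more than 20 mm) (distance of mixing_cup from where it was at the start of the episode above 0.02 m).
It fails at once if tape roll disturbed (moved more than 20 mm) (distance of tape_roll from where it was at the start of the episode above 0.02 m).
It fails at once if small disc disturbed (moved more than 20 mm) (distance of small_disc from where it was at the start of the episode above 0.02 m).
It fails at once if the carriage forced against the jig with more than 80 N (contact force between carriage and jig above 80 N).
It also fails if it takes over 54 s, if anything falls off the work surface, if the arm or the gripper's body presses on something with over 40 N, if the wrist force passes 120 N, or if a joint passes its speed limit or range.

## Working session

There is one attempt and no reset: what is moved stays moved. The work goes in short steps, Python scripts to look and compute and a shell command to move; the robot and the scene stay as the last step left them, time stands still between calls to the robot, and variables do not carry over. Pictures are saved under pics/ and viewed, about 8 in all and at most 12, crops included, and the job is handed in when it is done.

```bash
mkdir -p pics; ls; python3 - <<'E'
from bench import r
import cv2
print(r.observe(), r.tcp_to_grasp)
for n in("scene","top"):
    f=r.grab_frame(n); cv2.imwrite(f"pics/{n}0.png",f["img"])
    print(n,f["camera_matrix"].tolist(),f["extrinsics"].round(3).tolist())
    for q in("carriage","dock","jig","mixing_cup","tape_roll","small_disc"):
        print(q,[(d["score"],d["box"]) for d in r.cut_out(f,q)][:3])
E
```

```text
pics
{'time_s': 0.0, 'joint_positions': array([-1.44040656e+00,  3.13488694e-01,  1.49842169e+00,  1.01746854e-05,
        1.33099841e+00, -2.23424480e-01]), 'dq': array([ 4.83894885e-06, -2.37232616e-03,  6.30321527e-04, -7.84803907e-04,
        8.97316956e-04,  6.94091211e-04]), 'joint_efforts': array([-1.63980934e-03, -4.12269616e+01, -2.59745747e+01, -2.69933844e-04,
        4.17084244e-03,  9.79975908e-06]), 'ee_pos': array([ 0.18184686, -0.49223495,  0.23072107]), 'eef_rot': array([ 0.94566926,  1.35696439, -0.9440501 ]), 'contact_force': array([ 0.2601761,  0.5581118, -1.1305526]), 'moment': array([ 0.04450992, -0.03286576, -0.03581546]), 'gripper_width': 0.08570883173187356} -0.0187
scene [[473.16967824982936, 0.0, 258.71753036742837], [0.0, 473.16967824982936, 189.77470506555136], [0.0, 0.0, 1.0]] [[0.837, -0.547, 0.021, -0.518], [-0.209, -0.355, -0.911, 0.171], [0.506, 0.758, -0.411, 1.317], [0.0, 0.0, 0.0, 1.0]]
carriage [(0.9, [270.2, 255.9, 28.6, 53.3]), (0.89, [257.1, 233.6, 29.2, 25.2]), (0.8, [242.6, 209.0, 38.9, 18.6])]
dock [(0.55, [221.4, 234.9, 29.4, 27.1])]
jig [(0.76, [225.4, 180.1, 29.4, 25.8])]
mixing_cup [(0.83, [286.5, 181.9, 16.9, 20.3])]
tape_roll [(0.82, [309.8, 240.8, 34.3, 25.8])]
small_disc [(0.48, [268.8, 176.9, 17.3, 11.0])]
top [[487.223948670683, 0.0, 255.6860828635611], [0.0, 487.223948670683, 192.5535227914118], [0.0, 0.0, 1.0]] [[-0.009, -1.0, 0.016, -0.084], [-0.984, 0.006, -0.176, 0.557], [0.176, -0.018, -0.984, 1.529], [0.0, 0.0, 0.0, 1.0]]
carriage [(0.89, [340.6, 224.3, 51.2, 30.7]), (0.72, [306.7, 208.4, 15.6, 25.1])]
dock [(0.66, [293.8, 233.5, 29.1, 24.7])]
jig [(0.87, [139.7, 172.2, 86.6, 42.4])]
mixing_cup [(0.61, [230.7, 133.6, 23.3, 21.1])]
tape_roll [(0.67, [332.9, 174.3, 25.9, 28.3])]
small_disc [(0.51, [194.2, 124.2, 20.4, 20.9])]
```

```bash
python3 - <<'E'
import cv2
a=cv2.imread("pics/top0.png")[90:290,110:420]; cv2.imwrite("pics/top0c.png",cv2.resize(a,None,fx=2.5,fy=2.5,interpolation=cv2.INTER_CUBIC))
a=cv2.imread("pics/scene0.png")[150:330,150:390]; cv2.imwrite("pics/scene0c.png",cv2.resize(a,None,fx=3,fy=3,interpolation=cv2.INTER_CUBIC))
E
```

```text
(no output)
```

View pics/top0c.png

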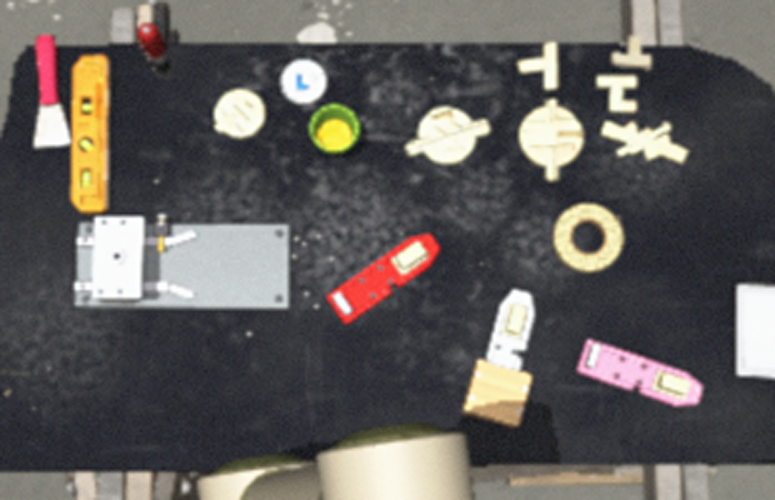

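View pics/scene0c.png

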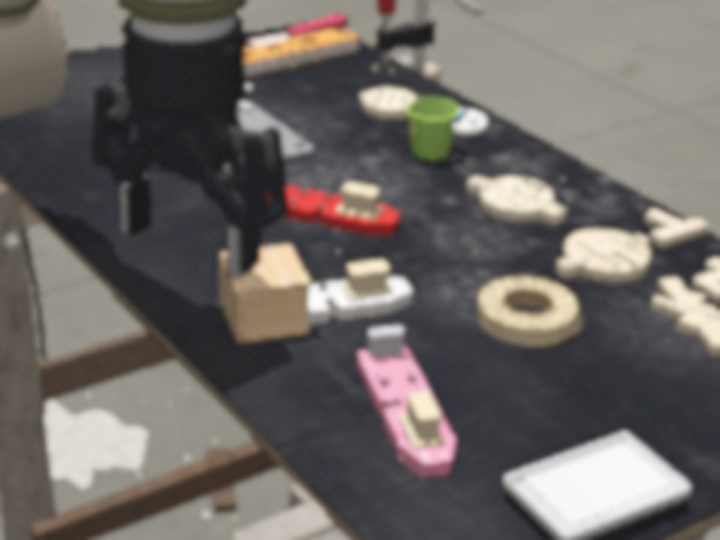

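Look-alikes seen in the top image: red carriage (264,201), pink carriage (366,239), and the bare aluminium one in the plywood hood (315,222). The aluminium one fits, since its tail is inside the hood and its notch is on the -y edge. The jig is at about (183,195), with its bridge to the left (world +y) and its pin on the far side.

```bash
cat > h.py <<'E'
import numpy as np, cv2
from bench import r
from scipy.spatial.transform import Rotation as R
def cloud(f):
    K,E,z=f["camera_matrix"],f["extrinsics"],f["z_map"]
    v,u=np.mgrid[:384,:512]
    p=np.stack([(u-K[0,2])/K[0,0]*z,(v-K[1,2])/K[1,1]*z,z],-1)
    w=(p-E[:3,3])@E[:3,:3]
    w[z==0]=np.nan
    return w
def rect(w,box,lo,hi):
    l,t,W,H=box; s=w[t:t+H,l:l+W].reshape(-1,3)
    s=s[(s[:,2]>lo)&(s[:,2]<hi)]
    c,wh,a=cv2.minAreaRect((s[:,:2]*1000).astype(np.float32))
    return len(s),np.round(c,1),np.round(wh,1),round(a,1),round(np.median(s[:,2])*1000,1)
E
python3 - <<'E'
from h import *
f=r.grab_frame("top"); w=cloud(f)
print("blank",rect(w,(302,200,28,34),.030,.048))
print("carr plate",rect(w,(302,200,28,34),.008,.022))
print("hood",rect(w,(290,225,40,40),.049,.062))
print("bed",rect(w,(130,165,110,60),.005,.014))
print("bridge",rect(w,(130,165,110,60),.060,.075))
print("surf",np.nanmedian(w[240:270,150:200,2]))
cv2.imwrite("pics/chk.png",cv2.resize(f["img"][195:265,285:355],None,fx=8,fy=8,interpolation=cv2.INTER_CUBIC))
E
```

```text
blank (63, array([ 477.7, -284. ]), array([17.8, 37.4]), 70.3, np.float64(40.7))
carr plate (278, array([ 477.5, -284.9]), array([101. ,  79.1]), 0.8, np.float64(14.9))
hood (432, array([ 380.6, -254.8]), array([69.9, 66.5]), 73.3, np.float64(55.3))
bed (1917, array([560.3, 148.8]), array([364.9, 199.5]), 89.7, np.float64(9.4))
bridge (590, array([555.8, 228.9]), array([ 63. , 102.7]), 89.0, np.float64(67.8))
surf 0.0007889550682307084
```

View pics/chk.png

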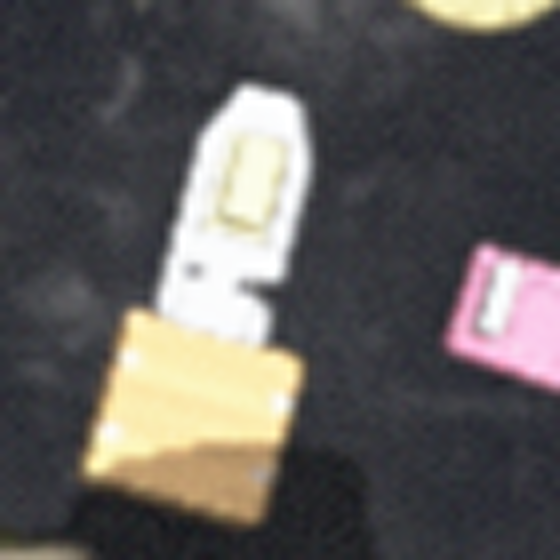

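The crop confirms it: aluminium carriage, cream blank at top pixel (317,217), notch on its right edge. Next I'll refine the jig pose and work out the move.

```bash
cat >> h.py <<'E'
def goal(pos,yaw):
    """print shift (cm) and turn (deg) in tool axes to put TCP at pos, tool x down, tool z along yaw (deg, mod 180)"""
    o=r.observe(); C=R.from_rotvec(o["eef_rot"]); M=C.as_matrix()
    d=M.T@(np.array(pos)-o["ee_pos"])*100
    for y in(yaw,yaw+180):
        a=np.radians(y); z=np.array([np.cos(a),np.sin(a),0]); x=np.array([0,0,-1.])
        T=np.stack([x,np.cross(z,x),z],1)
        print("  shift",d.round(2),"turn",np.degrees((C.inv()*R.from_matrix(T)).as_rotvec()).round(2))
def st():
    o=r.observe(); print(o["time_s"],o["ee_pos"].round(4),o["contact_force"].round(1),o["gripper_width"].round(4),o["joint_positions"].round(2))
E
python3 - <<'E'
from h import *
print(R.from_rotvec(r.observe()["eef_rot"]).as_matrix().round(3))
f=r.grab_frame("top"); w=cloud(f)
s=w[160:230,125:240]; m=((s[...,2]>.004)&(s[...,2]<.014)).astype(np.uint8)
m=cv2.morphologyEx(m,cv2.MORPH_OPEN,np.ones((3,3),np.uint8))
n,l,sts,_=cv2.connectedComponentsWithStats(m); k=1+sts[1:,4].argmax()
p=s[l==k][:,:2]*1000; print("bed",sts[k],cv2.minAreaRect(p.astype(np.float32)),np.percentile(p,[1,99],axis=0))
b=f["img"].astype(int); hsv=cv2.cvtColor(f["img"],cv2.COLOR_BGR2HSV)
mm=(hsv[...,1]>110)&(w[...,2]>.008)&(w[...,2]<.05); mm[:, :160]=0; mm[:,200:]=0; mm[:175]=0; mm[205:]=0
print("brass",w[mm].round(3).tolist())
goal((.4777,-.284,.13),73.3)
cv2.imwrite("pics/jig.png",cv2.resize(f["img"][165:225,135:235],None,fx=8,fy=8,interpolation=cv2.INTER_CUBIC))
E
```

```text
[[ 0.     0.938  0.346]
 [ 0.     0.346 -0.938]
 [-1.     0.    -0.   ]]
bed [68 32 15 16 84] ((545.6720581054688, 101.14671325683594), (27.295488357543945, 65.11384582519531), 43.50857162475586) [[516.42922241  72.46684697]
 [566.58090096 118.23860916]]
brass [[0.591, 0.18, 0.025], [0.587, 0.18, 0.028], [0.585, 0.18, 0.023], [0.58, 0.179, 0.029], [0.578, 0.183, 0.023], [0.577, 0.18, 0.027], [0.575, 0.184, 0.021], [0.575, 0.18, 0.023], [0.577, 0.178, 0.013]]
  shift [10.13 34.97 -9.31] turn [-143.03    0.      0.  ]
  shift [10.13 34.97 -9.31] turn [36.97  0.   -0.  ]
```

View pics/jig.png

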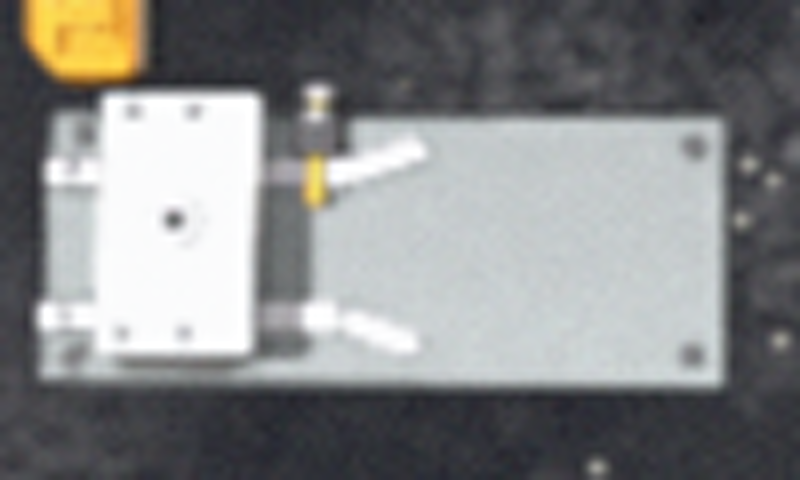

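The jig crop shows the bridge on the left with the bushing at crop (175,220), the brass pin at (315,180), and the open bed corners at (725,118) and (725,387). Now I'll move above the blank.

```bash
python3 -m handwheel '[{"claw":1,"dx":2,"dy":3.5,"dz":-1},{"claw":1,"dx":4,"dy":7,"dz":-2},{"claw":1,"dx":5,"dy":10.5,"dz":-3},{"claw":1,"dx":5,"dy":14,"dz":-4},{"claw":1,"dx":5,"dy":17.5,"dz":-4.65}]' 60
python3 -m handwheel '[{"claw":1,"dx":1,"dy":3.5,"dz":-1,"ax":7},{"claw":1,"dx":2,"dy":7,"dz":-2,"ax":14},{"claw":1,"dx":3,"dy":10.5,"dz":-3,"ax":21},{"claw":1,"dx":4,"dy":14,"dz":-4,"ax":28},{"claw":1,"dx":5.1,"dy":17.47,"dz":-4.65,"ax":35}]'
python3 - <<'E'
from h import *
st(); goal((.4777,-.284,.13),73.3)
f=r.grab_frame("top");K,E=f["camera_matrix"],f["extrinsics"]
for u,v,z in[(225.6,179.75,.01),(225.6,213.4,.01),(139.75,213,.01),(141.3,179,.01),(174.4,187,.02),(135+175/8,165+220/8,.0725)]:
    d=E[:3,:3].T@np.array([(u-K[0,2])/K[0,0],(v-K[1,2])/K[1,1],1]); c=-E[:3,:3].T@E[:3,3]
    print((c+d*(z-c[2])/d[2]).round(4))
E
```

```text
$[0]: bad value
$[0]: bad value
Traceback (most recent call last):
  File "h.py", line 25, in st
    o=r.observe(); print(o["time_s"],o["ee_pos"].round(4),o["contact_force"].round(1),o["gripper_width"].round(4),o["joint_positions"].round(2))
                                                                                      ^^^^^^^^^^^^^^^^^^^^^^^^
AttributeError: 'float' object has no attribute 'round'
```

```bash
sed -i 's/o\["gripper_width"\].round(4)/round(o["gripper_width"],4)/' h.py
python3 -m handwheel '[{"claw":1,"dx":2,"dy":3.5,"dz":-1,"ax":0,"ay":0,"az":0},{"claw":1,"dx":4,"dy":7,"dz":-2,"ax":0,"ay":0,"az":0},{"claw":1,"dx":5,"dy":10.5,"dz":-3,"ax":0,"ay":0,"az":0},{"claw":1,"dx":5,"dy":14,"dz":-4,"ax":0,"ay":0,"az":0},{"claw":1,"dx":5,"dy":17.5,"dz":-4.65,"ax":0,"ay":0,"az":0}]' 60 &&
python3 -m handwheel '[{"claw":1,"dx":1,"dy":3.5,"dz":-1,"ax":7,"ay":0,"az":0},{"claw":1,"dx":2,"dy":7,"dz":-2,"ax":14,"ay":0,"az":0},{"claw":1,"dx":3,"dy":10.5,"dz":-3,"ax":21,"ay":0,"az":0},{"claw":1,"dx":4,"dy":14,"dz":-4,"ax":28,"ay":0,"az":0},{"claw":1,"dx":5.1,"dy":17.47,"dz":-4.65,"ax":35,"ay":0,"az":0}]'
python3 - <<'E'
from h import *
st(); goal((.4777,-.284,.13),73.3)
f=r.grab_frame("top");K,E=f["camera_matrix"],f["extrinsics"]
for u,v,z in[(225.6,179.75,.01),(225.6,213.4,.01),(139.75,213,.01),(141.3,179,.01),(174.4,187,.02),(135+175/8,165+220/8,.0725)]:
    d=E[:3,:3].T@np.array([(u-K[0,2])/K[0,0],(v-K[1,2])/K[1,1],1]); c=-E[:3,:3].T@E[:3,3]
    print((c+d*(z-c[2])/d[2]).round(4))
E
```

```text
time_s: 1.22
ee_pos: [0.3309, -0.3865, 0.1808]
eef_rot: [0.946, 1.357, -0.945]
contact_force: [-0.6, -1.3, 0.9]
gripper_width: 0.0854
time_s: 1.63
ee_pos: [0.4768, -0.2841, 0.1309]
eef_rot: [1.372, 1.095, -1.372]
contact_force: [-0.6, -0.7, 0.6]
gripper_width: 0.0855
1.6333 [ 0.4768 -0.2841  0.1309] [-0.6 -0.7  0.6] 0.0855 [-0.75  0.47  1.54 -0.    1.13  1.05]
  shift [ 0.09  0.09 -0.03] turn [-1.761e+02  3.000e-02  2.000e-02]
  shift [ 0.09  0.09 -0.03] turn [ 3.9   0.01 -0.02]
[0.6077 0.011  0.01  ]
[0.4945 0.0108 0.01  ]
[0.4977 0.2927 0.01  ]
[0.6119 0.2913 0.01  ]
[0.5822 0.1794 0.02  ]
[0.5546 0.2267 0.0725]
```

```bash

python3 -m handwheel '[{"claw":1,"dx":3,"dy":0.09,"dz":-0.03,"ax":3.9,"ay":0,"az":0},{"claw":1,"dx":6.5,"dy":0.09,"dz":-0.03,"ax":3.9,"ay":0,"az":0},{"claw":1,"dx":9.5,"dy":0.09,"dz":-0.03,"ax":3.9,"ay":0,"az":0},{"claw":1,"dx":11.2,"dy":0.09,"dz":-0.03,"ax":3.9,"ay":0,"az":0},{"claw":1,"dx":11.2,"dy":0.09,"dz":-0.03,"ax":3.9,"ay":0,"az":0}]' 60 &&
python3 -m handwheel '[{"claw":0,"dx":0,"dy":0,"dz":0,"ax":0,"ay":0,"az":0},{"claw":0,"dx":0,"dy":0,"dz":0,"ax":0,"ay":0,"az":0},{"claw":0,"dx":0,"dy":0,"dz":0,"ax":0,"ay":0,"az":0},{"claw":0,"dx":0,"dy":0,"dz":0,"ax":0,"ay":0,"az":0},{"claw":0,"dx":0,"dy":0,"dz":0,"ax":0,"ay":0,"az":0}]' 60
python3 -m handwheel '[{"claw":0,"dx":0,"dy":0,"dz":0,"ax":0,"ay":0,"az":0},{"claw":0,"dx":0,"dy":0,"dz":0,"ax":0,"ay":0,"az":0},{"claw":0,"dx":0,"dy":0,"dz":0,"ax":0,"ay":0,"az":0},{"claw":0,"dx":0,"dy":0,"dz":0,"ax":0,"ay":0,"az":0},{"claw":0,"dx":0,"dy":0,"dz":0,"ax":0,"ay":0,"az":0}]' 60
python3 - <<'E'
from h import *
st(); print(R.from_rotvec(r.observe()["eef_rot"]).as_matrix().round(3)); goal((.4777+.08*np.cos(np.radians(16.7)),-.284-.08*np.sin(np.radians(16.7)),.019),73.3)
E
```

```text
time_s: 2.1
ee_pos: [0.4748, -0.284, 0.0156]
eef_rot: [1.417, 1.067, -1.419]
contact_force: [-0.1, -0.7, -0.4]
gripper_width: 0.0854
time_s: 2.52
ee_pos: [0.4768, -0.2858, 0.0201]
eef_rot: [1.416, 1.058, -1.416]
contact_force: [0.7, 0.2, 0.3]
gripper_width: 0.0256
time_s: 2.93
ee_pos: [0.4769, -0.2858, 0.02]
eef_rot: [1.416, 1.059, -1.416]
contact_force: [0.1, 1.5, 6.9]
gripper_width: 0.017
2.9333 [ 0.4769 -0.2858  0.02  ] [0.1 1.5 6.9] 0.017 [-0.75  0.63  1.62 -0.    0.89  1.11]
[[ 0.001  0.959 -0.282]
 [-0.001 -0.282 -0.959]
 [-1.     0.001  0.001]]
  shift [ 0.11  8.03 -0.15] turn [-1.7967e+02  1.3000e-01  7.0000e-02]
  shift [ 0.11  8.03 -0.15] turn [ 0.33  0.04 -0.08]
```

```bash

python3 -m handwheel '[{"claw":0,"dx":-0.1,"dy":0.4,"dz":0,"ax":0,"ay":0,"az":0},{"claw":0,"dx":-0.1,"dy":1.5,"dz":0,"ax":0,"ay":0,"az":0},{"claw":0,"dx":-0.1,"dy":3,"dz":0,"ax":0,"ay":0,"az":0},{"claw":0,"dx":-0.1,"dy":4.5,"dz":0,"ax":0,"ay":0,"az":0},{"claw":0,"dx":-0.1,"dy":6,"dz":0,"ax":0,"ay":0,"az":0}]' 90 &&
python3 -m handwheel '[{"claw":0,"dx":0,"dy":1,"dz":0,"ax":0,"ay":0,"az":0},{"claw":0,"dx":0,"dy":2.2,"dz":0,"ax":0,"ay":0,"az":0},{"claw":0,"dx":-2,"dy":2.5,"dz":0,"ax":0,"ay":0,"az":0},{"claw":0,"dx":-5,"dy":2.5,"dz":0,"ax":0,"ay":0,"az":0},{"claw":0,"dx":-8,"dy":2.5,"dz":0,"ax":0,"ay":0,"az":0}]'
python3 - <<'E'
from h import *
st(); goal((.5535,.20,.13),-.9)
f=r.grab_frame("top"); cv2.imwrite("pics/lift.png",cv2.resize(f["img"][165:265,250:380],None,fx=5,fy=5))
E
```

```text
time_s: 3.35
ee_pos: [0.5347, -0.3026, 0.0202]
eef_rot: [1.417, 1.06, -1.417]
contact_force: [-0.6, 1.4, 1.3]
gripper_width: 0.0161
time_s: 3.77
ee_pos: [0.5577, -0.3089, 0.0998]
eef_rot: [1.417, 1.063, -1.418]
contact_force: [0.4, -0.3, -2.3]
gripper_width: 0.0158
3.7667 [ 0.5577 -0.3089  0.0998] [ 0.4 -0.3 -2.3] 0.0158 [-0.69  0.68  1.29  0.    1.18  1.17]
  shift [ -2.92 -14.76 -48.72] turn [-1.0547e+02 -2.0000e-01  5.0000e-02]
  shift [ -2.92 -14.76 -48.72] turn [7.453e+01 4.000e-02 1.800e-01]
```

View pics/lift.png

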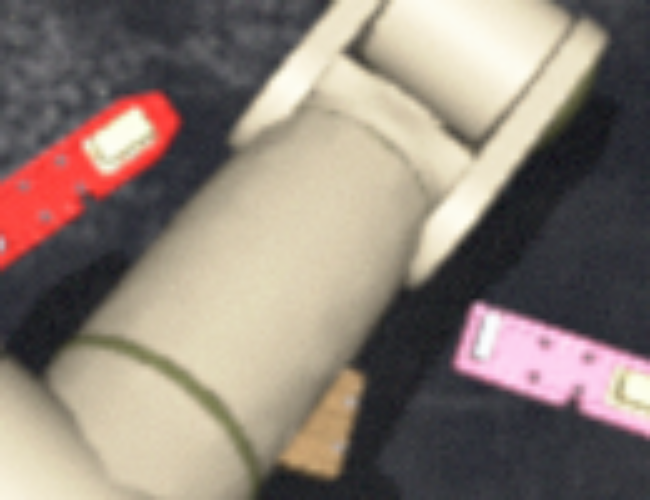

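```bash

python3 -m handwheel '[{"claw":0,"dx":-1.5,"dy":-1,"dz":-2,"ax":-7,"ay":0,"az":0},{"claw":0,"dx":-3,"dy":-2,"dz":-5,"ax":-14,"ay":0,"az":0},{"claw":0,"dx":-3,"dy":-3,"dz":-8,"ax":-21,"ay":0,"az":0},{"claw":0,"dx":-3,"dy":-4,"dz":-11,"ax":-28,"ay":0,"az":0},{"claw":0,"dx":-3,"dy":-5,"dz":-14.5,"ax":-35,"ay":0,"az":0}]' 
python3 - <<'E'
from h import *
st(); goal((.5538,.144,.13),-.9)
E
```

```text
time_s: 4.23
ee_pos: [0.5505, -0.1553, 0.1299]
eef_rot: [0.963, 1.348, -0.963]
contact_force: [0.0, 0.1, -3.2]
gripper_width: 0.0164
4.2333 [ 0.5505 -0.1553  0.1299] [ 0.   0.1 -3.2] 0.0164 [-0.48  0.51  1.49 -0.    1.15  0.76]
  shift [-1.000e-02  1.001e+01 -2.820e+01] turn [-7.019e+01 -2.000e-02  1.000e-02]
  shift [-1.000e-02  1.001e+01 -2.820e+01] turn [1.0981e+02 1.0000e-02 2.0000e-02]
```

```bash

python3 -m handwheel '[{"claw":0,"dx":0,"dy":1,"dz":-2.8,"ax":-7,"ay":0,"az":0},{"claw":0,"dx":0,"dy":2,"dz":-5.6,"ax":-14,"ay":0,"az":0},{"claw":0,"dx":0,"dy":3,"dz":-8.4,"ax":-21,"ay":0,"az":0},{"claw":0,"dx":0,"dy":4,"dz":-11.2,"ax":-28,"ay":0,"az":0},{"claw":0,"dx":0,"dy":5,"dz":-14.1,"ax":-35,"ay":0,"az":0}]' 
python3 - <<'E'
from h import *
st(); goal((.5538,.144,.13),-.9)
E
```

```text
time_s: 4.65
ee_pos: [0.553, -0.0052, 0.1297]
eef_rot: [0.493, 1.515, -0.493]
contact_force: [1.5, -0.2, -1.5]
gripper_width: 0.0161
4.65 [ 0.553  -0.0052  0.1297] [ 1.5 -0.2 -1.5] 0.0161 [-0.22  0.47  1.55  0.    1.12  0.41]
  shift [-0.02 12.11 -8.72] turn [-35.15  -0.04  -0.  ]
  shift [-0.02 12.11 -8.72] turn [ 1.4485e+02 -0.0000e+00  5.0000e-02]
```

```bash

python3 -m handwheel '[{"claw":0,"dx":0,"dy":2.4,"dz":-1.7,"ax":-7,"ay":0,"az":0},{"claw":0,"dx":0,"dy":4.8,"dz":-3.5,"ax":-14,"ay":0,"az":0},{"claw":0,"dx":0,"dy":7.2,"dz":-5.2,"ax":-21,"ay":0,"az":0},{"claw":0,"dx":0,"dy":9.6,"dz":-7,"ax":-28,"ay":0,"az":0},{"claw":0,"dx":0,"dy":12.1,"dz":-8.7,"ax":-35.1,"ay":0,"az":0}]' 
python3 -m handwheel '[{"claw":0,"dx":0,"dy":0,"dz":0,"ax":0,"ay":0,"az":0},{"claw":0,"dx":0,"dy":0,"dz":0,"ax":0,"ay":0,"az":0}]' 
python3 - <<'E'
from h import *
st(); goal((.5538,.144,.031),-.9)
f=r.grab_frame("wrist"); cv2.imwrite("pics/w1.png",f["img"])
f=r.grab_frame("scene"); cv2.imwrite("pics/s1.png",f["img"])
a=cv2.resize(f["img"][130:250,170:330],(512,384)); cv2.imwrite("pics/ws1.png",cv2.resize(np.hstack([cv2.imread("pics/w1.png"),a]),(800,300)))
E
```

```text
time_s: 5.07
ee_pos: [0.5545, 0.1439, 0.1297]
eef_rot: [0.013, 1.572, -0.013]
contact_force: [-0.2, -0.8, -1.2]
gripper_width: 0.016
time_s: 5.23
ee_pos: [0.5546, 0.1437, 0.1295]
eef_rot: [0.016, 1.572, -0.016]
contact_force: [-0.2, -0.5, -3.2]
gripper_width: 0.0161
5.2333 [0.5546 0.1437 0.1295] [-0.2 -0.5 -3.2] 0.0161 [ 0.05  0.51  1.48 -0.    1.15  0.07]
  shift [ 9.85  0.03 -0.07] turn [-0.26 -0.06  0.01]
  shift [ 9.85  0.03 -0.07] turn [1.7974e+02 1.0000e-02 9.0000e-02]
```

View pics/ws1.png

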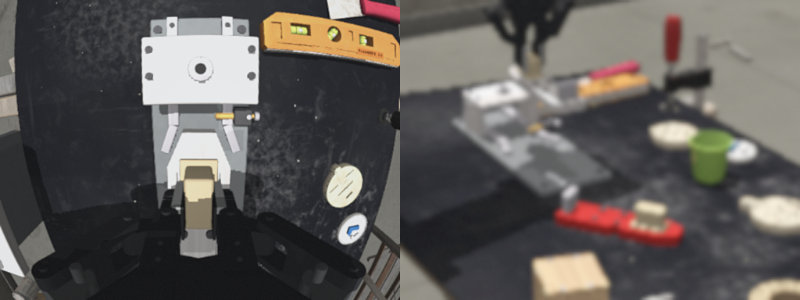

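The wrist view shows the carriage held straight: nose at (200,150), centred between the flared rails at (170,135) and (230,135), bushing dead ahead at (200,68). Lowering it.

```bash

python3 -m handwheel '[{"claw":0,"dx":3,"dy":0,"dz":-0.05,"ax":0,"ay":0,"az":0},{"claw":0,"dx":6,"dy":0,"dz":-0.05,"ax":0,"ay":0,"az":0},{"claw":0,"dx":8.2,"dy":0,"dz":-0.05,"ax":0,"ay":0,"az":0},{"claw":0,"dx":9,"dy":0,"dz":-0.05,"ax":0,"ay":0,"az":0},{"claw":0,"dx":9.2,"dy":0,"dz":-0.05,"ax":0,"ay":0,"az":0}]'
python3 -m handwheel '[{"claw":0,"dx":0.15,"dy":0,"dz":0,"ax":0,"ay":0,"az":0},{"claw":0,"dx":0.3,"dy":0,"dz":0,"ax":0,"ay":0,"az":0},{"claw":0,"dx":0.45,"dy":0,"dz":0,"ax":0,"ay":0,"az":0},{"claw":0,"dx":0.55,"dy":0,"dz":0,"ax":0,"ay":0,"az":0},{"claw":0,"dx":0.6,"dy":0,"dz":0,"ax":0,"ay":0,"az":0}]'
python3 -c "
from h import *
st()"
```

```text
time_s: 5.75
ee_pos: [0.5539, 0.1414, 0.0367]
eef_rot: [0.019, 1.574, -0.019]
contact_force: [-0.7, 0.5, -2.1]
gripper_width: 0.0157
time_s: 6.17
ee_pos: [0.5548, 0.1424, 0.0326]
eef_rot: [0.018, 1.57, -0.017]
contact_force: [-0.6, -0.1, -2.5]
gripper_width: 0.0165
6.1667 [0.5548 0.1424 0.0326] [-0.6 -0.1 -2.5] 0.0165 [0.05 0.64 1.56 0.   0.94 0.07]
```

```bash

python3 -m handwheel '[{"claw":0,"dx":0.05,"dy":0,"dz":0,"ax":0,"ay":0,"az":0},{"claw":0,"dx":0.1,"dy":0,"dz":0,"ax":0,"ay":0,"az":0},{"claw":0,"dx":0.15,"dy":0,"dz":0,"ax":0,"ay":0,"az":0},{"claw":0,"dx":0.15,"dy":0,"dz":0,"ax":0,"ay":0,"az":0}]'
python3 -m handwheel '[{"claw":0,"dx":0.05,"dy":0,"dz":0,"ax":0,"ay":0,"az":0},{"claw":0,"dx":0.05,"dy":0,"dz":0,"ax":0,"ay":0,"az":0}]'
python3 -m handwheel '[{"claw":0,"dx":0.05,"dy":0,"dz":0,"ax":0,"ay":0,"az":0},{"claw":0,"dx":0.05,"dy":0,"dz":0,"ax":0,"ay":0,"az":0}]'
```

```text
time_s: 6.5
ee_pos: [0.5545, 0.1424, 0.0306]
eef_rot: [0.018, 1.571, -0.018]
contact_force: [-0.5, 0.2, -1.9]
gripper_width: 0.016
time_s: 6.67
ee_pos: [0.5546, 0.1424, 0.0302]
eef_rot: [0.018, 1.571, -0.018]
contact_force: [-0.4, -0.2, -2.5]
gripper_width: 0.0159
time_s: 6.83
ee_pos: [0.555, 0.1424, 0.0302]
eef_rot: [0.018, 1.57, -0.018]
contact_force: [-0.3, -0.5, 3.9]
gripper_width: 0.016
```

```bash

python3 -m handwheel '[{"claw":0.4,"dx":0,"dy":0,"dz":0,"ax":0,"ay":0,"az":0},{"claw":0.7,"dx":0,"dy":0,"dz":0,"ax":0,"ay":0,"az":0},{"claw":0.7,"dx":0,"dy":0,"dz":0,"ax":0,"ay":0,"az":0},{"claw":0.7,"dx":0,"dy":0,"dz":0,"ax":0,"ay":0,"az":0},{"claw":0.7,"dx":0,"dy":0,"dz":0,"ax":0,"ay":0,"az":0}]'
python3 -m handwheel '[{"claw":0.7,"dx":-2,"dy":0,"dz":0,"ax":0,"ay":0,"az":0},{"claw":0.7,"dx":-5,"dy":0,"dz":0,"ax":0,"ay":0,"az":0},{"claw":0.7,"dx":-8,"dy":-2,"dz":0,"ax":0,"ay":0,"az":0},{"claw":0.7,"dx":-9,"dy":-5,"dz":0,"ax":0,"ay":0,"az":0},{"claw":0.7,"dx":-9,"dy":-9,"dz":0,"ax":0,"ay":0,"az":0}]'
python3 -m handwheel '[{"claw":0.7,"dx":0,"dy":-2,"dz":0,"ax":0,"ay":0,"az":0},{"claw":0.7,"dx":0,"dy":-2,"dz":0,"ax":0,"ay":0,"az":0}]'
python3 - <<'E'
from h import *
st()
f=r.grab_frame("wrist"); cv2.imwrite("pics/w2.png",f["img"])
t=r.grab_frame("top"); w=cloud(t)
print("tab/blank",rect(w,(185,175,50,40),.042,.058))
cv2.imwrite("pics/wt2.png",cv2.resize(np.hstack([f["img"],cv2.resize(t["img"][150:246,112:240],(512,384))]),(800,300)))
E
```

```text
time_s: 7.25
ee_pos: [0.5545, 0.1424, 0.0296]
eef_rot: [0.018, 1.571, -0.018]
contact_force: [0.6, -0.4, -0.6]
gripper_width: 0.0598
time_s: 7.67
ee_pos: [0.5538, 0.0528, 0.1228]
eef_rot: [0.015, 1.565, -0.015]
contact_force: [0.7, 0.5, -0.8]
gripper_width: 0.0597
time_s: 7.83
ee_pos: [0.5522, 0.0289, 0.1199]
eef_rot: [0.02, 1.57, -0.021]
contact_force: [-0.0, -0.4, -0.2]
gripper_width: 0.0597
7.8333 [0.5522 0.0289 0.1199] [-0.  -0.4 -0.2] 0.0597 [-0.16  0.48  1.56 -0.    1.1  -0.13]
tab/blank (0, array([0., 0.]), array([0., 0.]), 0.0, np.float64(nan))
  return _methods._mean(a, axis=axis, dtype=dtype,
  ret = ret.dtype.type(ret / rcount)
```

View pics/wt2.png

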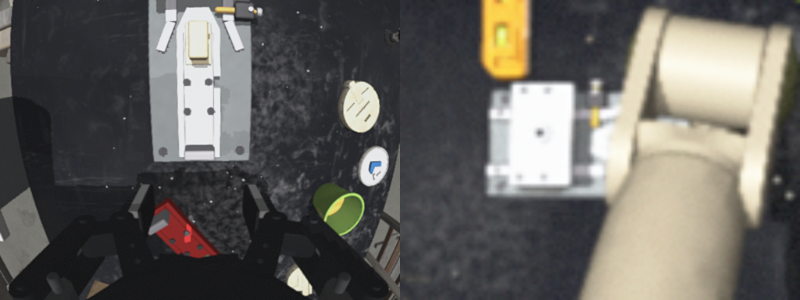

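Carriage lies flat and straight on the bed: tab at wrist-view (200,155), blank at (200,42). I'll measure the tab and blank from the wrist depth.

```bash
cat >> h.py <<'E'
def wcloud(f):
    K,E,z=f["camera_matrix"],f["extrinsics"],f["z_map"]
    v,u=np.mgrid[:384,:512]
    a=(u-K[0,2])/K[0,0]; b=(v-K[1,2])/K[1,1]; t=np.hypot(a,b)+1e-9
    k=np.tan(t)/t
    p=np.stack([a*k*z,b*k*z,z],-1); w=(p-E[:3,3])@E[:3,:3]; w[z==0]=np.nan
    return w
E
python3 - <<'E'
from h import *
f=r.grab_frame("wrist"); w=wcloud(f)
print("tab",rect(w,(215,170,80,45),.045,.056))
print("blank",rect(w,(215,10,80,85),.045,.056))
print("red",rect(w,(170,240,120,90),.028,.05))
goal((.553,.0325,.1),-.9)
E
```

```text
tab (534, array([553.2,  34.1]), array([ 9.8, 29.1]), 89.0, np.float64(50.9))
blank (1215, array([554.9, 143.2]), array([35.5, 18. ]), 90.0, np.float64(51.0))
red (402, array([501.3, -56.2]), array([29.6, 10.5]), 33.8, np.float64(40.3))
  shift [ 1.95 -0.03  0.1 ] turn [-0.39 -0.01 -0.02]
  shift [ 1.95 -0.03  0.1 ] turn [ 1.7961e+02 -2.0000e-02  2.0000e-02]
```

```bash

python3 -m handwheel '[{"claw":0.7,"dx":3,"dy":0.5,"dz":0.1,"ax":0,"ay":0,"az":0},{"claw":0.7,"dx":6,"dy":0.5,"dz":0.1,"ax":0,"ay":0,"az":0},{"claw":0.7,"dx":8.2,"dy":0.5,"dz":0.1,"ax":0,"ay":0,"az":0},{"claw":0.7,"dx":8.8,"dy":0.5,"dz":0.1,"ax":0,"ay":0,"az":0},{"claw":0.7,"dx":8.8,"dy":0.5,"dz":0.1,"ax":0,"ay":0,"az":0}]'
python3 -m handwheel '[{"claw":0.7,"dx":0,"dy":0,"dz":0,"ax":0,"ay":0,"az":0},{"claw":0.3,"dx":0,"dy":0,"dz":0,"ax":0,"ay":0,"az":0},{"claw":0.2,"dx":0,"dy":0,"dz":0,"ax":0,"ay":0,"az":0},{"claw":0.2,"dx":0,"dy":0,"dz":0,"ax":0,"ay":0,"az":0},{"claw":0.2,"dx":0,"dy":0,"dz":0,"ax":0,"ay":0,"az":0}]' 30
python3 -m handwheel '[{"claw":0.2,"dx":0,"dy":0,"dz":0,"ax":0,"ay":0,"az":0},{"claw":0.2,"dx":0,"dy":0,"dz":0,"ax":0,"ay":0,"az":0},{"claw":0.2,"dx":0,"dy":0,"dz":0,"ax":0,"ay":0,"az":0}]'
```

```text
time_s: 8.4
ee_pos: [0.5524, 0.0385, 0.0304]
eef_rot: [0.017, 1.574, -0.016]
contact_force: [0.5, -0.1, -0.3]
gripper_width: 0.06
time_s: 8.82
ee_pos: [0.5539, 0.0374, 0.033]
eef_rot: [0.017, 1.568, -0.018]
contact_force: [-1.3, 1.6, 7.7]
gripper_width: 0.0291
time_s: 9.07
ee_pos: [0.5539, 0.0374, 0.033]
eef_rot: [0.017, 1.568, -0.018]
contact_force: [-0.8, 1.9, 6.1]
gripper_width: 0.0292
```

```bash

python3 -m handwheel '[{"claw":0.2,"dx":-0.15,"dy":0.4,"dz":0,"ax":0,"ay":0,"az":0},{"claw":0.2,"dx":-0.15,"dy":1.2,"dz":0,"ax":0,"ay":0,"az":0},{"claw":0.2,"dx":-0.15,"dy":2,"dz":0,"ax":0,"ay":0,"az":0},{"claw":0.2,"dx":-0.15,"dy":2.6,"dz":0,"ax":0,"ay":0,"az":0},{"claw":0.2,"dx":-0.15,"dy":3,"dz":0,"ax":0,"ay":0,"az":0}]'
python3 -m handwheel '[{"claw":0.2,"dx":0,"dy":0.4,"dz":0,"ax":0,"ay":0,"az":0},{"claw":0.2,"dx":0,"dy":0.8,"dz":0,"ax":0,"ay":0,"az":0},{"claw":0.2,"dx":0,"dy":1.2,"dz":0,"ax":0,"ay":0,"az":0},{"claw":0.2,"dx":0,"dy":1.6,"dz":0,"ax":0,"ay":0,"az":0},{"claw":0.2,"dx":0,"dy":2,"dz":0,"ax":0,"ay":0,"az":0}]'
```

```text
time_s: 9.48
ee_pos: [0.5536, 0.0678, 0.033]
eef_rot: [0.016, 1.572, -0.018]
contact_force: [0.2, -2.3, -0.6]
gripper_width: 0.0292
time_s: 9.9
ee_pos: [0.554, 0.0879, 0.033]
eef_rot: [0.017, 1.571, -0.017]
contact_force: [-2.8, -2.1, -0.6]
gripper_width: 0.0289
```

```bash

python3 -m handwheel '[{"claw":0.2,"dx":0,"dy":0.3,"dz":0,"ax":0,"ay":0,"az":0},{"claw":0.2,"dx":0,"dy":0.6,"dz":0,"ax":0,"ay":0,"az":0},{"claw":0.2,"dx":0,"dy":0.9,"dz":0,"ax":0,"ay":0,"az":0},{"claw":0.2,"dx":0,"dy":1.2,"dz":0,"ax":0,"ay":0,"az":0},{"claw":0.2,"dx":0,"dy":1.5,"dz":0,"ax":0,"ay":0,"az":0}]'
for i in 1; do python3 -m handwheel '[{"claw":0.2,"dx":0,"dy":0.1,"dz":0,"ax":0,"ay":0,"az":0},{"claw":0.2,"dx":0,"dy":0.2,"dz":0,"ax":0,"ay":0,"az":0},{"claw":0.2,"dx":0,"dy":0.3,"dz":0,"ax":0,"ay":0,"az":0}]'; done
python3 -m handwheel '[{"claw":0.2,"dx":0,"dy":0.1,"dz":0,"ax":0,"ay":0,"az":0},{"claw":0.2,"dx":0,"dy":0.2,"dz":0,"ax":0,"ay":0,"az":0},{"claw":0.2,"dx":0,"dy":0.2,"dz":0,"ax":0,"ay":0,"az":0}]'
```

```text
time_s: 10.32
ee_pos: [0.5544, 0.1027, 0.033]
eef_rot: [0.018, 1.571, -0.018]
contact_force: [-3.3, -1.2, -1.2]
gripper_width: 0.0292
time_s: 10.57
ee_pos: [0.5546, 0.1055, 0.033]
eef_rot: [0.017, 1.571, -0.018]
contact_force: [-3.7, -0.8, -0.4]
gripper_width: 0.0291
time_s: 10.82
ee_pos: [0.5547, 0.1076, 0.0331]
eef_rot: [0.018, 1.571, -0.017]
contact_force: [-3.1, 1.2, -0.1]
gripper_width: 0.029
```

```bash

python3 -m handwheel '[{"claw":0.2,"dx":0,"dy":0.1,"dz":0,"ax":0,"ay":0,"az":0},{"claw":0.2,"dx":0,"dy":0.2,"dz":0,"ax":0,"ay":0,"az":0},{"claw":0.2,"dx":0,"dy":0.2,"dz":0,"ax":0,"ay":0,"az":0}]'
python3 -m handwheel '[{"claw":0.2,"dx":0,"dy":0.1,"dz":0,"ax":0,"ay":0,"az":0},{"claw":0.2,"dx":0,"dy":0.2,"dz":0,"ax":0,"ay":0,"az":0},{"claw":0.2,"dx":0,"dy":0.2,"dz":0,"ax":0,"ay":0,"az":0}]'
```

```text
time_s: 11.07
ee_pos: [0.5548, 0.1096, 0.0331]
eef_rot: [0.018, 1.571, -0.017]
contact_force: [-4.0, -0.2, -1.1]
gripper_width: 0.0292
time_s: 11.32
ee_pos: [0.5549, 0.1117, 0.0332]
eef_rot: [0.018, 1.571, -0.017]
contact_force: [-3.7, 0.8, -1.5]
gripper_width: 0.0292
```

```bash

python3 -m handwheel '[{"claw":0.2,"dx":0,"dy":0.1,"dz":0,"ax":0,"ay":0,"az":0},{"claw":0.2,"dx":0,"dy":0.15,"dz":0,"ax":0,"ay":0,"az":0}]'
```

```text
time_s: 11.48
ee_pos: [0.5549, 0.1132, 0.0331]
eef_rot: [0.018, 1.571, -0.017]
contact_force: [-3.3, 1.1, -0.5]
gripper_width: 0.0287
```

```bash

python3 -m handwheel '[{"claw":0.2,"dx":0,"dy":0.1,"dz":0,"ax":0,"ay":0,"az":0},{"claw":0.2,"dx":0,"dy":0.15,"dz":0,"ax":0,"ay":0,"az":0}]'
python3 -m handwheel '[{"claw":0.2,"dx":0,"dy":0.1,"dz":0,"ax":0,"ay":0,"az":0},{"claw":0.2,"dx":0,"dy":0.15,"dz":0,"ax":0,"ay":0,"az":0}]'
```

```text
time_s: 11.65
ee_pos: [0.5552, 0.1149, 0.0332]
eef_rot: [0.019, 1.57, -0.017]
contact_force: [0.2, 2.9, -1.6]
gripper_width: 0.0289
time_s: 11.82
ee_pos: [0.5557, 0.1159, 0.0334]
eef_rot: [0.018, 1.569, -0.018]
contact_force: [0.4, 0.3, -1.4]
gripper_width: 0.0291
```

```bash

python3 -m handwheel '[{"claw":0.2,"dx":0,"dy":0.1,"dz":0,"ax":0,"ay":0,"az":0},{"claw":0.2,"dx":0,"dy":0.15,"dz":0,"ax":0,"ay":0,"az":0}]'
```

```text
time_s: 11.98
ee_pos: [0.5554, 0.1172, 0.0333]
eef_rot: [0.018, 1.57, -0.018]
contact_force: [0.2, -0.9, -1.7]
gripper_width: 0.0292
```

The side force dropped from -3.5 N to 0 at y = 0.115, so the pin seems to have snapped in. Easing on to feel the stop.

```bash

python3 -m handwheel '[{"claw":0.2,"dx":0,"dy":0.1,"dz":0,"ax":0,"ay":0,"az":0},{"claw":0.2,"dx":0,"dy":0.1,"dz":0,"ax":0,"ay":0,"az":0}]'
python3 -m handwheel '[{"claw":0.2,"dx":0,"dy":0.07,"dz":0,"ax":0,"ay":0,"az":0},{"claw":0.2,"dx":0,"dy":0.07,"dz":0,"ax":0,"ay":0,"az":0}]'
```

```text
time_s: 12.15
ee_pos: [0.5552, 0.1184, 0.0332]
eef_rot: [0.018, 1.57, -0.018]
contact_force: [0.2, -0.0, -1.6]
gripper_width: 0.0291
time_s: 12.32
ee_pos: [0.5551, 0.1191, 0.0332]
eef_rot: [0.018, 1.571, -0.018]
contact_force: [0.4, 0.2, -1.0]
gripper_width: 0.0289
```

```bash

python3 -m handwheel '[{"claw":0.2,"dx":0,"dy":0.07,"dz":0,"ax":0,"ay":0,"az":0},{"claw":0.2,"dx":0,"dy":0.07,"dz":0,"ax":0,"ay":0,"az":0}]'
```

```text
time_s: 12.48
ee_pos: [0.555, 0.1198, 0.0331]
eef_rot: [0.018, 1.571, -0.018]
contact_force: [-0.3, -0.5, -1.3]
gripper_width: 0.029
```

```bash

python3 -m handwheel '[{"claw":0.2,"dx":0,"dy":0.07,"dz":0,"ax":0,"ay":0,"az":0},{"claw":0.2,"dx":0,"dy":0.07,"dz":0,"ax":0,"ay":0,"az":0}]'
```

```text
time_s: 12.65
ee_pos: [0.5551, 0.1206, 0.0332]
eef_rot: [0.018, 1.571, -0.018]
contact_force: [0.5, 0.7, -1.4]
gripper_width: 0.0292
```

```bash

python3 -m handwheel '[{"claw":0.2,"dx":0,"dy":0.07,"dz":0,"ax":0,"ay":0,"az":0},{"claw":0.2,"dx":0,"dy":0.07,"dz":0,"ax":0,"ay":0,"az":0}]'
```

```text
time_s: 12.82
ee_pos: [0.555, 0.1212, 0.0331]
eef_rot: [0.017, 1.571, -0.018]
contact_force: [0.1, -1.5, -0.2]
gripper_width: 0.029
```

```bash

python3 -m handwheel '[{"claw":0.2,"dx":0,"dy":0.05,"dz":0,"ax":0,"ay":0,"az":0},{"claw":0.2,"dx":0,"dy":0.05,"dz":0,"ax":0,"ay":0,"az":0}]'
python3 - <<'E'
from h import *
f=r.grab_frame("wrist"); t=r.grab_frame("top"); w=wcloud(f)
print("tab",rect(w,(200,150,110,234),.045,.056))
cv2.imwrite("pics/wt3.png",cv2.resize(np.hstack([cv2.resize(f["img"][0:240,160:400],(480,480)),cv2.resize(t["img"][165:225,135:195],(480,480),interpolation=cv2.INTER_CUBIC)]),(800,400)))
E
```

```text
time_s: 12.98
ee_pos: [0.555, 0.1214, 0.0331]
eef_rot: [0.017, 1.571, -0.018]
contact_force: [-1.1, -2.9, -0.2]
gripper_width: 0.0292
tab (1862, array([555.6, 121.3]), array([23.4, 54.2]), 88.9, np.float64(51.2))
```

View pics/wt3.png

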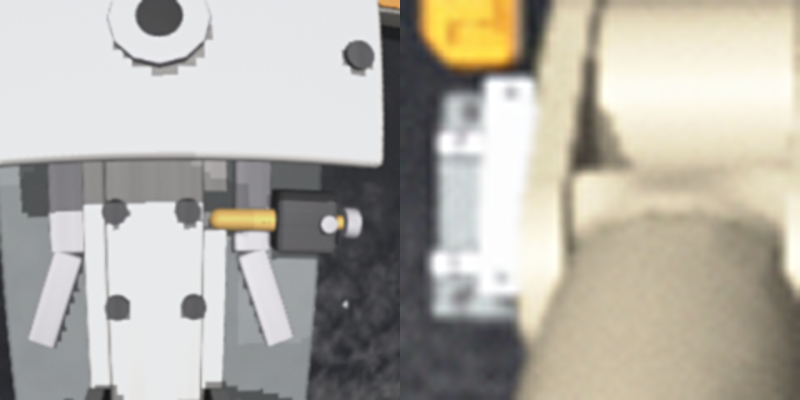

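The wrist crop shows the brass pin tip at (210,217) inside the carriage edge at (225,230), lying against the notch's rear end. The push force is rising (2.9 N, only 0.2 mm moved of 0.5 mm commanded). One more nudge to confirm the stop, then release.

```bash

python3 -m handwheel '[{"claw":0.2,"dx":0,"dy":0.04,"dz":0,"ax":0,"ay":0,"az":0},{"claw":0.2,"dx":0,"dy":0.04,"dz":0,"ax":0,"ay":0,"az":0}]'
python3 -m handwheel '[{"claw":0.2,"dx":0,"dy":-0.1,"dz":0,"ax":0,"ay":0,"az":0},{"claw":0.5,"dx":0,"dy":-0.1,"dz":0,"ax":0,"ay":0,"az":0},{"claw":0.65,"dx":0,"dy":-0.1,"dz":0,"ax":0,"ay":0,"az":0},{"claw":0.65,"dx":0,"dy":-0.1,"dz":0,"ax":0,"ay":0,"az":0},{"claw":0.65,"dx":0,"dy":-0.1,"dz":0,"ax":0,"ay":0,"az":0}]'
python3 -m handwheel '[{"claw":0.65,"dx":-2,"dy":0,"dz":0,"ax":0,"ay":0,"az":0},{"claw":0.65,"dx":-5,"dy":-1,"dz":0,"ax":0,"ay":0,"az":0},{"claw":0.65,"dx":-8,"dy":-4,"dz":0,"ax":0,"ay":0,"az":0},{"claw":0.65,"dx":-10,"dy":-7,"dz":0,"ax":0,"ay":0,"az":0},{"claw":0.65,"dx":-12,"dy":-10,"dz":0,"ax":0,"ay":0,"az":0}]'
python3 -m handwheel '[{"claw":0.65,"dx":0,"dy":0,"dz":0,"ax":0,"ay":0,"az":0},{"claw":0.65,"dx":0,"dy":0,"dz":0,"ax":0,"ay":0,"az":0},{"claw":0.65,"dx":0,"dy":0,"dz":0,"ax":0,"ay":0,"az":0}]'
python3 - <<'E'
from h import *
st(); f=r.grab_frame("wrist"); w=wcloud(f)
print("tab",rect(w,(215,60,80,130),.045,.056))
cv2.imwrite("pics/w4.png",cv2.resize(f["img"][0:240,130:400],None,fx=2.4,fy=2.4))
E
```

```text
time_s: 13.25
ee_pos: [0.555, 0.1216, 0.0331]
eef_rot: [0.017, 1.571, -0.018]
contact_force: [-0.8, -5.7, -0.0]
gripper_width: 0.0292
time_s: 13.67
ee_pos: [0.5551, 0.1213, 0.0332]
eef_rot: [0.018, 1.571, -0.017]
contact_force: [1.0, 0.2, 0.5]
gripper_width: 0.0555
time_s: 14.08
ee_pos: [0.5528, 0.0203, 0.1548]
eef_rot: [0.017, 1.569, -0.017]
contact_force: [0.3, -0.9, 0.2]
gripper_width: 0.0558
time_s: 14.33
ee_pos: [0.5525, 0.0216, 0.1525]
eef_rot: [0.018, 1.572, -0.017]
contact_force: [0.3, 0.4, -0.7]
gripper_width: 0.0553
14.3333 [0.5525 0.0216 0.1525] [ 0.3  0.4 -0.7] 0.0553 [-0.17  0.45  1.52  0.    1.18 -0.15]
tab (444, array([554.8, 113.7]), array([10. , 29.5]), 89.0, np.float64(50.9))
```

View pics/w4.png

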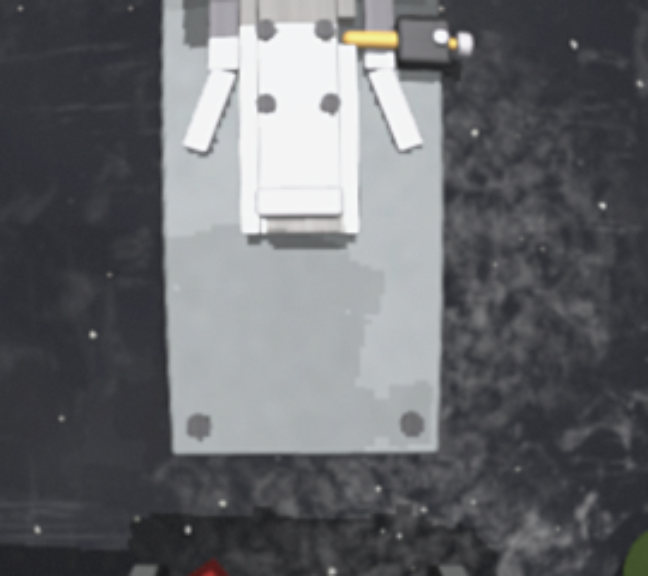

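The final view shows the carriage between the rails with the tab at (298,200) and the pin tip at (345,38) in the notch, inside the plate edge at x = 357. The fingers are clear.

```bash
python3 -c "
from bench import r
print(r.job_done())"
```

```text
the job is handed in; nothing more can be done
None
```

The carriage is locked in the jig with the pin in its notch, and I handed the job in at about 14.4 s of the 54 s allowed; no verdict was reported.

- **Moving it:** I took the bare aluminium carriage by its blank and slid it 8.5 cm out of the hood. I laid it on the open bed with its origin about 55 mm behind the jig's and let go. The wrist depth measurement showed it flat and straight there.
- **Feeling for the pin:** I gripped the tab and pushed slowly. The pin's side force of about 3.5 N dropped to zero at the notch. About 6 mm further on, the push met a firm stop, reaching 5.7 N against the pin.
- **Last checks:** After release, the wrist picture shows the pin tip inside the plate edge. The tab is at world (0.555, 0.114), which puts the carriage origin at about +25 mm in the jig. The fingers are clear, with only sensor-noise force on them.
- **Limits of the checks:**
  - I felt about 6 mm of travel before the stop, where the notch and pin sizes give 5 mm. That is within the measuring noise, and the picture agrees with the lock.
  - I could not read the pin joint itself.
  - I planned the moves to stay clear of the cup, tape roll and disc, and felt no unexpected contact. I did not measure their positions again at the end.

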